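Turn the laundry-supplies carousel to the measuring cup

TASK

Push the round carousel of laundry supplies round with the fingertips, by the posts on its rim, until the measuring cup (the one with a handle) stands at the front, squarely in line with the fixed pointer that sticks out from under the carousel, and leave it at rest there. Push only the carousel: do not touch, lift or tip anything that stands on it, and leave the things around it where they are.

Things in the scene. Friction and masses are not known exactly. Their poses are not given: they have to be found in the camera images.
- stand: Fixed base; the carousel turns on it. A flat white pointer arm, 30 mm wide, 10 mm high, runs out from under the deck along the stand's -x axis (roughly towards the robot) to a 16 mm high diamond-shaped tip, 218 to 282 mm from the turning axis. It marks the front. Origin on the turning axis at the counter's surface, z up.
- carousel: Wooden turntable, 360 mm across, deck top 40 mm above the counter; origin on the turning axis 18 mm below the deck top, z up, x and y turn with it. Turns both ways about z without stops, needs 1 to 2 N at the rim, stays where left. Its things are lower than 85 mm above the deck and stay within 155 mm of the axis; the place nearest the front is empty.
- post (a point): Top (102 mm above the counter) of one of the six like steel posts that stand on the carousel's rim to be pushed: this one at 30 degrees from the carousel's x axis, the others at 90, 150, 210, 270 and 330, all 170 mm from the turning axis. Each is 14 mm thick, round-topped, and rises 62 mm from the deck.
- cup: The measuring cup: an open white plastic mug, 64 mm across and 70 mm high, the only thing on the carousel that has a handle (on its +y side, reaching 54 mm from the cup's centre); it may be in any place but the front one. It stands loose on the carousel, origin at the centre of its underside, z up.
- spot_bottle: Closed white bottle, 50 mm across, 82 mm high. It stands loose on the carousel, origin at the centre of its underside, z up.
- jar: Squat clear jar with a white lid, 64 mm across, 60 mm high. It stands loose on the carousel, origin at the centre of its underside, z up.
- carton: Cardboard box 42 by 50 mm, 72 mm high. It stands loose on the carousel, origin at the centre of its underside, z up.
- can: Can with a paper label, 58 mm across, 76 mm high. It stands loose on the carousel, origin at the centre of its underside, z up.
- jug: Detergent jug, 85 by 150 mm, 195 mm high, standing on the counter to the left. Origin at its underside. Bystander.
- brush: Brush lying on the counter to the left, about 200 mm long. Bystander.
- coin_bowl: White bowl on the counter to the right, 110 mm across, 45 mm high, origin under its centre. Bystander.
- spray_can: Can 56 mm across, 150 mm high, standing on the counter to the right, origin under its centre. Bystander.
Not all that is in view belongs to the job. What is shaped like the jar but orange is not meant. What is shaped like the cup but red is not meant.

How it is judged:
By the outcome, as a careful person would: the job done as asked, in the order asked, and still so for the second after the job is handed in, with the robot touching nothing.
It also fails if it takes over 72 s, if anything falls off the work surface, if the arm or the gripper's body presses on something with over 40 N, if the wrist force passes 120 N, or if a joint passes its speed limit or range.

ROBOT

A 7-joint arm with a two-finger parallel gripper is mounted at the origin on the work surface. World frame = base frame: x ahead of the robot, y to its left, z up, the work surface at z = 0. Lengths are in mm, angles in rad, forces in N, time in s.
With the tool pointing down it reaches from about 425 to 925 mm from the base axis. Payload 6.8 kg.
Tool frame: the origin (TCP) lies on the centre line of the jaws, within the pads' length; the fingertips stand 19 mm ahead of it and the grasp point (between the pads) is the TCP; z points along the fingers, y is the line along which they close (so a half turn about z gives the same grasp; the last joint's range is limited). The gripper opens to 85 mm and grips with 20 to 120 N. Pads are 22 mm wide; open, the fingers measure 114 mm over their backs; the gripper's body (76 mm by 85 mm) begins 54 mm behind the grasp point. The pads swing forward as they close: fully open they stand 13 mm farther back than shut.
Start: joints at [1.074, 0.477, 0.022, 1.555, -0.011, 1.109, -0.083], TCP at [255.888, -624.635, 250.308] pointing down, gripper open.
Joint ranges: [-2.96, 2.96], [-0.34, 2.1], [-1.41, 1.46], [0.24, 2.44], [-1.37, 4.51], [0.17, 1.92], [-2.96, 2.96]. Speed limits (rad/s): [2.39, 2.39, 3.14, 3.14, 3.14, 3.14, 3.14].

INTERFACE

Orientations are given as a rotation vector (axis times angle).
In Python, from cell import manip, snapshot, recognise, regions_of, mark_of gives the robot as it stands. The module is installed in compiled form; this text tells all that it offers.
- The arm moves only by the shell command python3 -m inch 'ROWS' [FORCE]. ROWS is JSON, a list of rows, each an object with "angular": the turn, a rotation vector about the tool's x, y, z in rad, a list of three; "delta_pos": the shift along the tool's x, y, z in m, a list of three; "fingers": the gripper command: -1 is shut, 1 is fully open, values between are in proportion. A call has exactly 5 rows; each row is the pose to reach, as a shift and turn from the pose commanded when the call began, along the tool's axes at that moment; what a row does not reach only later rows make up. A row lasts 1/10 s, in which the tool goes at most 50 mm and 8.59 degrees, less where a joint would pass 70% of its speed; a pose out of reach is approached as far as the arm can. A call with a gripper value outside its range is refused whole. The fingers move at their own pace and stop on an object; FORCE is the grip in N (left out, the last holds). Time passes only in rows, so rows that repeat a pose let the fingers close, or fill a call up. It gives the time, the measured TCP pose, the force, the opening and the grip force at its end, in the units of the state.
- manip.sense(): the state, without advancing time (a new reading comes with each control period).
- snapshot(name): name is "side" or "top"; returns a dict with "color" (480x640x3 uint8, red, green, blue), "z_map" (480x640 float32, mm along the optical axis (not along the pixel's ray), 0 where there is no reading), "vfov" (degrees; the focal length in pixels is half the picture's height over the tangent of half this angle, whatever the lens; pixels are square), "cx", "cy" (the principal point, pixels), "T" (4x4, takes a point from camera to world coordinates). Camera axes: x right, y down, z forward; pixel columns grow to the right and rows downward; lengths in mm; the calibration is good to about 2 mm. A picture is of the moment at which its call begins.
- manip.finish_job(): hands the job in; it is judged then, once.
Trained networks look in a picture, given as the dict that the camera call returned (one of the last four; its "shot" number tells which), for a name from the list of things; names that differ only in an ending like _2 or _b are one class to them, and where a whole thing is asked for, a point or a joint stands for the part that bears it (a point fixed in the world has none). Each returns a list of dicts, best first, with "p" (0 to 1); they miss things now and then, are a little off and sometimes report something else, mostly with a low value. They report only what shows in the picture. A call takes as long as a camera call. They do not tell look-alikes from the thing itself.
- recognise(target, picture): "extent" ([centre column, centre row, width, height] as shares, 0 to 1, of the picture: columns of its width, rows of its height, round what is visible of it).
- regions_of(target, picture): "region" (480x640 bool, what is visible of it) and "extent" ([centre column, centre row, width, height] as shares, 0 to 1, of the picture: columns of its width, rows of its height, round what is visible of it).
- mark_of(target, picture): "centre" ([column, row] as shares, 0 to 1, of the picture: columns of its width, rows of its height: a listed point, or the origin of a listed thing).
The state is a dict: "time_s": time; "joint_pos": joint angles; "qvel": joint speeds; "joint_torque": joint torques, N m; "tool_pos": TCP position; "tcp_rot": TCP orientation; "contact_force": force on the tool from outside, world axes, zero at the start; "ft_torque": the same for the moment, N m; "finger_gap": finger opening in mm; "grasp_force": force on a finger pad.
Only numpy, scipy, OpenCV 4.12 (cv2) and the standard library are available. Lean on these libraries where they do the work, as an engineer would, in place of code of your own. Each camera call takes 0.05 s, during which the arm holds its last target. There are 200 camera calls.

## Working session

There is one attempt and no reset: what is moved stays moved. The work goes in short steps, Python scripts to look and compute and a shell command to move; the robot and the scene stay as the last step left them, time stands still between calls to the robot, and variables do not carry over. Pictures are saved under pics/ and viewed, at most 10 in all, crops included, and the job is handed in when it is done.

```bash
mkdir -p pics; cat > h.py <<'E'
import numpy as np, cv2
from cell import manip, snapshot, recognise, regions_of, mark_of
def f(p): return 240/np.tan(np.radians(p["vfov"])/2)
def ray(p,u,v,z):  # intersect pixel ray with plane z
    d=p["T"][:3,:3]@np.array([(u-p["cx"])/f(p),(v-p["cy"])/f(p),1]); o=p["T"][:3,3]
    return o+d*(z-o[2])/d[2]
def cloud(p):
    v,u=np.mgrid[:480,:640]; z=p["z_map"]
    c=np.stack([(u-p["cx"])/f(p)*z,(v-p["cy"])/f(p)*z,z],-1)
    return c@p["T"][:3,:3].T+p["T"][:3,3]
def save(p,n): cv2.imwrite("pics/"+n+".png",p["color"][:,:,::-1])
E
python3 - <<'E'
from h import *
s=manip.sense();print({k:np.round(s[k],3) for k in("time_s","tool_pos","tcp_rot","finger_gap")})
for n in("top","side"):
    p=snapshot(n);save(p,n+"0");print(n,p["vfov"],np.round(p["T"],2).tolist())
    for t in("stand","carousel","cup","post","jar"):
        print(t,[(round(r["p"],2),np.round(np.array(r["centre"])*[640,480]).tolist()) for r in mark_of(t,p)], [(round(r["p"],2),np.round(np.array(r["extent"])*[640,480,640,480]).tolist()) for r in recognise(t,p)])
E
```

```text
{'time_s': np.float64(0.0), 'tool_pos': array([ 255.651, -624.103,  249.318]), 'tcp_rot': array([-3.081e+00, -6.070e-01,  1.000e-03]), 'finger_gap': np.float64(85.469)}
top 53.83893160242588 [[-0.03, -0.99, 0.15, 353.26], [-1.0, 0.03, 0.02, -11.03], [-0.02, -0.15, -0.99, 1429.76], [0.0, 0.0, 0.0, 1.0]]
stand [(0.36, [187.0, 318.0])] [(0.72, [342.0, 299.0, 18.0, 29.0])]
carousel [(0.73, [332.0, 223.0])] [(0.79, [331.0, 223.0, 119.0, 121.0])]
cup [(0.81, [214.0, 288.0]), (0.7, [305.0, 241.0])] [(0.73, [214.0, 290.0, 29.0, 23.0]), (0.56, [303.0, 238.0, 27.0, 27.0]), (0.41, [362.0, 234.0, 19.0, 21.0]), (0.3, [327.0, 185.0, 20.0, 25.0])]
post [(0.97, [295.0, 176.0])] [(0.65, [331.0, 225.0, 122.0, 120.0])]
jar [(0.85, [353.0, 203.0]), (0.81, [440.0, 198.0])] [(0.92, [356.0, 200.0, 24.0, 23.0]), (0.65, [439.0, 197.0, 22.0, 18.0])]
side 55.94337256668845 [[-0.97, -0.14, 0.17, 351.48], [-0.22, 0.64, -0.73, 914.48], [-0.01, -0.75, -0.66, 892.18], [0.0, 0.0, 0.0, 1.0]]
stand [] [(0.84, [377.0, 256.0, 37.0, 12.0])]
carousel [(0.86, [299.0, 244.0])] [(0.63, [298.0, 238.0, 124.0, 102.0])]
cup [(0.83, [344.0, 366.0]), (0.58, [313.0, 264.0])] [(0.95, [308.0, 252.0, 30.0, 36.0]), (0.76, [343.0, 359.0, 30.0, 42.0])]
post [(0.88, [238.0, 240.0])] [(0.57, [299.0, 238.0, 125.0, 100.0])]
jar [(0.9, [301.0, 182.0]), (0.56, [289.0, 223.0])] [(0.95, [305.0, 176.0, 19.0, 24.0]), (0.85, [290.0, 213.0, 22.0, 29.0]), (0.24, [263.0, 227.0, 13.0, 32.0])]
```

```bash
python3 - <<'E'
import cv2
a=cv2.imread("pics/top0.png")[140:340,180:460];b=cv2.imread("pics/side0.png")[160:320,200:440]
cv2.imwrite("pics/a.png",cv2.resize(a,None,fx=2.8,fy=2.8,interpolation=2));cv2.imwrite("pics/b.png",cv2.resize(b,None,fx=3.3,fy=3.3,interpolation=2))
E
```

```text
(no output)
```

View pics/a.png

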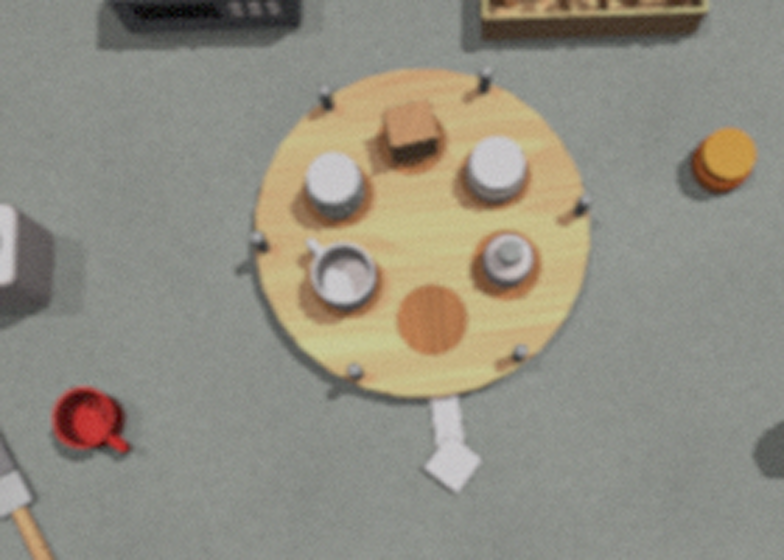

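View pics/b.png

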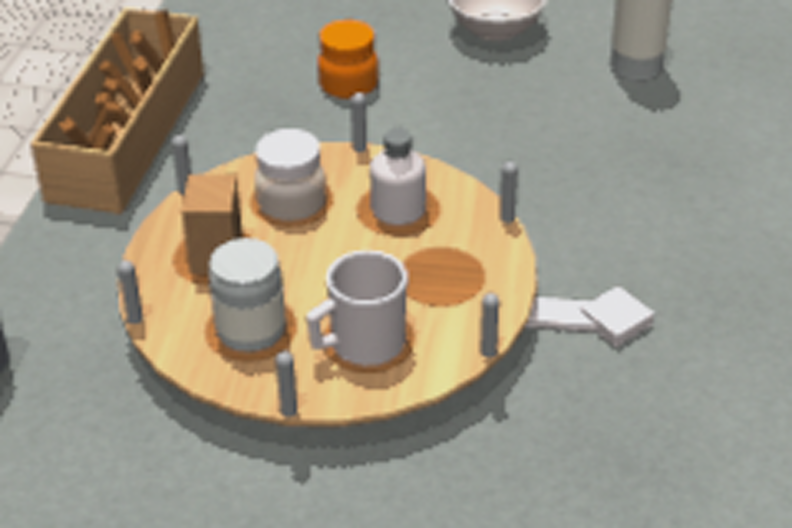

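The white mug at top px (302,238) and side px (310,252) has a handle and stands on the deck. The red mug at top px (212,289) is the look-alike on the counter. The other white-topped things, at (300,206), (357,200) and (361,233), have no handle. So the white mug is the cup. The pointer tip is at about (342,307).

```bash
cat >> h.py <<'E'
from scipy.optimize import least_squares
def measure(p,c0=None,verbose=True):
    C=cloud(p); col=p["color"].astype(int)
    hsv=cv2.cvtColor(p["color"],cv2.COLOR_RGB2HSV)
    X,Y,Z=C[...,0],C[...,1],C[...,2]
    # deck: wood colour, height 40
    m=(abs(Z-40)<10)&(hsv[...,1]>70)&(p["z_map"]>0)
    mm=cv2.morphologyEx(m.astype(np.uint8),cv2.MORPH_OPEN,np.ones((3,3)))
    cs=max(cv2.findContours(mm,0,1)[0],key=cv2.contourArea)
    h=cv2.convexHull(cs)[:,0].astype(float)
    H=np.array([ray(p,u,v,40)[:2] for u,v in h])
    r=least_squares(lambda q:np.hypot(H[:,0]-q[0],H[:,1]-q[1])-q[2],[*H.mean(0),180],loss="soft_l1",f_scale=3).x
    R=np.hypot(X-r[0],Y-r[1])
    return C,hsv,r,R
E
python3 - <<'E'
from h import *
for n in("top","side"):
    p=snapshot(n);C,hsv,r,R=measure(p);print(n,"deck",r.round(1))
    ang=np.degrees(np.arctan2(C[...,1]-r[1],C[...,0]-r[0]))%360
    m=((C[...,2]>70)&(C[...,2]<115)&(R>158)&(R<185)).astype(np.uint8)
    k,l,st,ce=cv2.connectedComponentsWithStats(m)
    for i in range(1,k):
        s=l==i; print("post",st[i,4],ce[i].round(1),C[s].mean(0).round(1),ang[s].mean().round(1),R[s].mean().round(0),"ray",ray(p,*ce[i],90).round(1))
    m=((C[...,2]>60)&(C[...,2]<135)&(R<155)).astype(np.uint8)
    k,l,st,ce=cv2.connectedComponentsWithStats(m)
    for i in range(1,k):
        if st[i,4]>15:
            s=l==i; q=C[s]; t=q[q[:,2]>q[:,2].max()-12]; print("thing",st[i,4],ce[i].round(),t.mean(0).round(1),np.degrees(np.arctan2(*(t.mean(0)[:2]-r[:2])[::-1])).round(1)%360, q[:,2].max().round())
    m=((hsv[...,1]<40)&(hsv[...,2]>150)&(R>185)&(R<300)&(C[...,2]>3)&(C[...,2]<30)).astype(np.uint8)
    k,l,st,ce=cv2.connectedComponentsWithStats(m)
    for i in range(1,k):
        if st[i,4]>20:
            s=l==i; print("ptr",st[i,4],ce[i].round(1),C[s].mean(0).round(1),ang[s].mean().round(2))
E
```

```text
top deck [636.1  -6.8 177.9]
post 30 [353.2 167. ] [787.5 -79.2  90.4] 334.4 168.0 ray [787.6 -79.3  90. ]
post 29 [296.1 173.2] [773.5  88.8  93.1] 34.8 167.0 ray [774.5  89.   90. ]
post 32 [388.5 212. ] [ 649.  -176.    92.1] 274.4 170.0 ray [ 649.5 -176.3   90. ]
post 30 [272.4 225.3] [620.  159.9  93.3] 95.5 167.0 ray [620.7 160.3  90. ]
post 24 [365.9 265.3] [ 495.9 -104.5   95.6] 214.9 171.0 ray [ 496.6 -104.9   90. ]
post 21 [306.8 272. ] [481.7  63.1  97.5] 155.6 169.0 ray [482.5  63.6  90. ]
thing 327 [327. 186.] [7.334e+02 6.000e-01 1.128e+02] 4.3 121.0
thing 390 [357. 200.] [692.1 -88.3 100.2] 304.5 107.0
thing 374 [300. 205.] [678.   80.5 116.2] 64.3 122.0
thing 227 [301. 236.] [581.7  72.7 110. ] 124.4 116.0
thing 253 [361. 232.] [594.4 -96.6 121.4] 245.1 128.0
ptr 370 [341.  299.6] [404.4 -32.1  13.8] 186.26
side deck [634.8  -2.  179.6]
post 48 [308.  192.7] [ 649.9 -171.2   87.8] 275.1 170.0 ray [ 649.1 -168.3   90. ]
post 45 [254.1 205.5] [788.8 -74.4  88.3] 334.8 170.0 ray [787.9 -72.3  90. ]
post 48 [353.8 213.9] [496.  -98.7  87.7] 214.9 169.0 ray [495.6 -95.9  90. ]
post 54 [238.3 244. ] [773.7  94.9  87.8] 34.9 169.0 ray [772.6  97.1  90. ]
post 54 [348.  253.9] [481.8  70.2  88.3] 154.7 169.0 ray [481.5  71.9  90. ]
post 59 [285.7 271.6] [621.  167.2  88.7] 94.7 170.0 ray [620.6 168.4  90. ]
thing 416 [287. 210.] [691.6 -82.4  99.4] 305.2 104.0
thing 323 [320. 212.] [594.4 -90.9 120.3] 245.5 125.0
thing 963 [270. 238.] [700.2  52.6 114. ] 39.9 120.0
thing 683 [309. 251.] [579.5  76.4 107.9] 125.2 115.0
ptr 309 [380.5 254. ] [404.3 -27.8  13.6] 186.41
```

```bash
cat > to.py <<'E'
import sys
from h import *
from scipy.spatial.transform import Rotation as Ro
def rot(yaw): c,s=np.cos(np.radians(yaw)),np.sin(np.radians(yaw)); return np.array([[c,s,0],[s,-c,0],[0,0,-1.]])
def show(pts,start=None):
    s=manip.sense(); P=np.array(s["tool_pos"]);R=Ro.from_rotvec(s["tcp_rot"]).as_matrix()
    print("t",s["time_s"],"at",P.round(1),"yaw",np.degrees(np.arctan2(R[1,0],R[0,0])).round(1),"F",np.round(s["contact_force"],1))
    for x,y,z,yaw in pts:
        print("d",((R.T@(np.array([x,y,z])-P))/1000).round(4),"a",Ro.from_matrix(R.T@rot(yaw)).as_rotvec().round(3))
if __name__=="__main__": show([tuple(map(float,a.split(","))) for a in sys.argv[1:]])
E
python3 to.py 430,-440,250,30; python3 - <<'E'
from h import *
p=snapshot("top")
for t in("spray_can","coin_bowl","jug"):
    for r in regions_of(t,p)[:1]: q=cloud(p)[r["region"]];print(t,round(r["p"],2),np.median(q,0).round(),q.max(0).round())
E
```

```text
t 1.2 at [ 255.9 -624.6  250.3] yaw 22.3 F [-0.1 -0.6  0.5]
d [ 0.2311 -0.1048  0.0003] a [-0.    -0.    -0.135]
spray_can 0.68 [ 412. -412.  142.] [ 446.  -11. 1430.]
coin_bowl 0.83 [ 577. -480.   20.] [ 630.  -11. 1430.]
jug 0.97 [604. 449. 149.] [ 690.  612. 1430.]
```

```bash
python3 -m inch '[{"delta_pos":[0.045,-0.02,0],"angular":[0,0,-0.03],"fingers":-1},{"delta_pos":[0.09,-0.04,0],"angular":[0,0,-0.06],"fingers":-1},{"delta_pos":[0.135,-0.06,0],"angular":[0,0,-0.09],"fingers":-1},{"delta_pos":[0.18,-0.08,0],"angular":[0,0,-0.12],"fingers":-1},{"delta_pos":[0.225,-0.1,0],"angular":[0,0,-0.135],"fingers":-1}]'; python3 to.py 480,-200,250,40
```

```text
time_s: 1.9
tool_pos: [427.3, -445.3, 250.6]
tcp_rot: [3.034, 0.815, 0.0]
contact_force: [0.8, -0.7, -0.4]
finger_gap: 12.0
grasp_force: 0.0
t 1.9 at [ 427.3 -445.3  250.6] yaw 30.1 F [ 0.8 -0.7 -0.4]
d [ 0.1684 -0.1859  0.0005] a [ 0.001 -0.    -0.173]
```

```bash
python3 -m inch '[{"delta_pos":[0.033,-0.037,0],"angular":[0,0,-0.03],"fingers":-1},{"delta_pos":[0.066,-0.074,0],"angular":[0,0,-0.07],"fingers":-1},{"delta_pos":[0.1,-0.111,0],"angular":[0,0,-0.1],"fingers":-1},{"delta_pos":[0.134,-0.148,0],"angular":[0,0,-0.14],"fingers":-1},{"delta_pos":[0.168,-0.186,0],"angular":[0,0,-0.173],"fingers":-1}]' >/dev/null; python3 to.py 500,20,240,45
```

```text
t 2.4 at [ 478.6 -201.3  250.7] yaw 40.0 F [ 1.4 -0.3 -0.7]
d [ 0.1586 -0.1557  0.0106] a [ 0.001 -0.    -0.087]
```

```bash
python3 -m inch '[{"delta_pos":[0.032,-0.031,0],"angular":[0,0,-0.02],"fingers":-1},{"delta_pos":[0.064,-0.062,0],"angular":[0,0,-0.04],"fingers":-1},{"delta_pos":[0.096,-0.093,0],"angular":[0,0,-0.06],"fingers":-1},{"delta_pos":[0.128,-0.124,0],"angular":[0,0,-0.08],"fingers":-1},{"delta_pos":[0.159,-0.156,0.01],"angular":[0,0,-0.087],"fingers":-1}]' >/dev/null; python3 to.py 499,109,190,50
```

```text
t 2.9 at [501.2  20.4 241.7] yaw 44.9 F [ 1.  -0.2 -0.6]
d [ 0.0609 -0.0645  0.0517] a [ 0.003 -0.003 -0.089]
```

```bash
python3 -m inch '[{"delta_pos":[0.025,-0.026,0.005],"angular":[0,0,-0.03],"fingers":-1},{"delta_pos":[0.05,-0.052,0.015],"angular":[0,0,-0.06],"fingers":-1},{"delta_pos":[0.061,-0.064,0.035],"angular":[0,0,-0.089],"fingers":-1},{"delta_pos":[0.061,-0.064,0.052],"angular":[0,0,-0.089],"fingers":-1},{"delta_pos":[0.061,-0.064,0.052],"angular":[0,0,-0.089],"fingers":-1}]' >/dev/null; python3 to.py 501,108,84,50; python3 - <<'E'
from h import *
a=snapshot("top");b=snapshot("side")
o=np.hstack([cv2.resize(a["color"][140:300,230:430],(400,320)),cv2.resize(b["color"][150:310,210:410],(400,320))]);cv2.imwrite("pics/c.png",o[:,:,::-1])
E
```

```text
t 3.4 at [496.7 107.  186.4] yaw 50.1 F [-0.5 -0.1 -0.9]
d [0.0038 0.0029 0.1024] a [-0.002  0.003  0.002]
```

View pics/c.png

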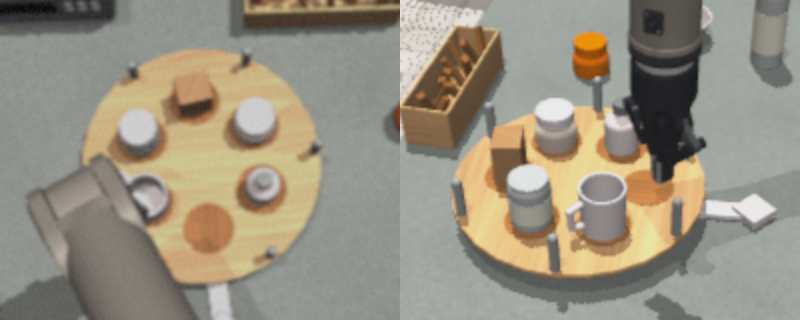

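```bash
python3 -m inch '[{"delta_pos":[0,0,0.03],"angular":[0,0,0],"fingers":-1},{"delta_pos":[0.003,0.002,0.06],"angular":[0,0,0],"fingers":-1},{"delta_pos":[0.003,0.002,0.088],"angular":[0,0,0],"fingers":-1},{"delta_pos":[0.003,0.002,0.09],"angular":[0,0,0],"fingers":-1},{"delta_pos":[0.003,0.002,0.09],"angular":[0,0,0],"fingers":-1}]'; cat > arc.py <<'E'
import sys
from to import *
c=np.array([635,-4.5]);r=175
show([(*(c+r*np.array([np.cos(np.radians(t)),np.sin(np.radians(t))])),95,t-90) for t in map(float,sys.argv[1:])])
E
python3 arc.py 144 148 151 154 157
```

```text
time_s: 4.0
tool_pos: [502.2, 107.6, 99.1]
tcp_rot: [2.848, 1.326, 0.0]
contact_force: [-0.5, -0.1, 0.7]
finger_gap: -0.0
grasp_force: 0.0
t 4.0 at [502.2 107.6  99.1] yaw 50.0 F [-0.5 -0.1  0.7]
d [-0.0127 -0.0008  0.0041] a [ 0.    -0.    -0.071]
d [-0.0248  0.0005  0.0041] a [ 0.   -0.   -0.14]
d [-0.0338  0.002   0.0041] a [ 0.    -0.    -0.193]
d [-0.0428  0.004   0.0041] a [ 0.    -0.    -0.245]
d [-0.0516  0.0065  0.0041] a [ 0.    -0.    -0.298]
```

```bash
python3 -m inch '[{"delta_pos":[-0.0127,-0.0008,0.004],"angular":[0,0,-0.071],"fingers":-1},{"delta_pos":[-0.0248,0.0005,0.004],"angular":[0,0,-0.14],"fingers":-1},{"delta_pos":[-0.030,0.0014,0.004],"angular":[0,0,-0.17],"fingers":-1},{"delta_pos":[-0.0338,0.002,0.004],"angular":[0,0,-0.193],"fingers":-1},{"delta_pos":[-0.039,0.003,0.004],"angular":[0,0,-0.223],"fingers":-1}]'; python3 arc.py 154 156.5 159 162 165
```

```text
time_s: 4.5
tool_pos: [480.4, 76.7, 96.2]
tcp_rot: [2.68, 1.637, 0.006]
contact_force: [0.9, 0.7, 1.0]
finger_gap: 0.2
grasp_force: 0.6
t 4.5 at [480.4  76.7  96.2] yaw 62.8 F [0.9 0.7 1. ]
d [-0.0052 -0.0004  0.0012] a [ 0.003 -0.003 -0.02 ]
d [-0.0128 -0.0001  0.0012] a [ 0.003 -0.003 -0.064]
d [-0.0204  0.0006  0.0012] a [ 0.003 -0.003 -0.107]
d [-0.0295  0.0018  0.0012] a [ 0.003 -0.002 -0.16 ]
d [-0.0385  0.0035  0.0011] a [ 0.003 -0.002 -0.212]
```

```bash
python3 -m inch '[{"delta_pos":[-0.0075,0,0.001],"angular":[0,0,-0.04],"fingers":-1},{"delta_pos":[-0.015,0.0002,0.001],"angular":[0,0,-0.08],"fingers":-1},{"delta_pos":[-0.0225,0.0009,0.001],"angular":[0,0,-0.12],"fingers":-1},{"delta_pos":[-0.03,0.0019,0.001],"angular":[0,0,-0.163],"fingers":-1},{"delta_pos":[-0.0385,0.0035,0.001],"angular":[0,0,-0.212],"fingers":-1}]'; python3 arc.py 168 171 174 177 180; python3 - <<'E'
from h import *
a=snapshot("top");b=snapshot("side")
o=np.hstack([cv2.resize(a["color"][140:300,230:430],(400,320)),cv2.resize(b["color"][150:310,210:410],(400,320))]);cv2.imwrite("pics/d.png",o[:,:,::-1])
E
```

```text
time_s: 5.0
tool_pos: [465.9, 40.7, 95.0]
tcp_rot: [2.49, 1.913, 0.005]
contact_force: [0.2, 1.3, 0.6]
finger_gap: -0.0
grasp_force: 0.6
t 5.0 at [465.9  40.7  95. ] yaw 75.1 F [0.2 1.3 0.6]
d [-0.009   0.0003 -0.    ] a [ 0.003 -0.001 -0.051]
d [-0.0182  0.001  -0.    ] a [ 0.003 -0.001 -0.104]
d [-0.0273  0.0022 -0.    ] a [ 0.004 -0.001 -0.156]
d [-0.0363  0.0038 -0.    ] a [ 0.004 -0.001 -0.208]
d [-0.0452  0.0059 -0.    ] a [ 0.004 -0.001 -0.261]
```

View pics/d.png

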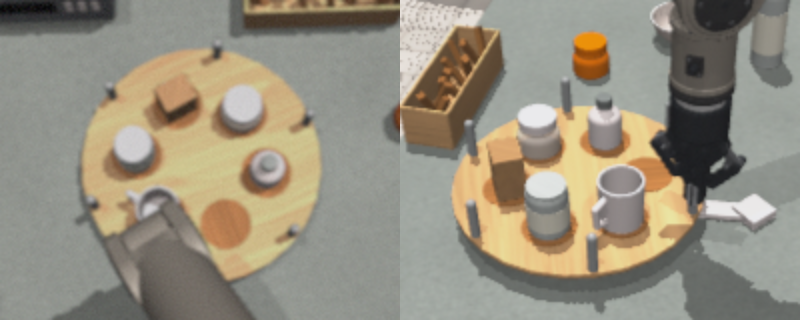

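The carousel is turning: the mug is now near side-crop px (620,200), and the fingers at (692,190) push the post clear of everything else.

```bash
python3 -m inch '[{"delta_pos":[-0.009,0.0003,0],"angular":[0.001,0,-0.051],"fingers":-1},{"delta_pos":[-0.0182,0.001,0],"angular":[0.002,0,-0.104],"fingers":-1},{"delta_pos":[-0.0273,0.0022,0],"angular":[0.003,0,-0.156],"fingers":-1},{"delta_pos":[-0.0363,0.0038,0],"angular":[0.003,0,-0.208],"fingers":-1},{"delta_pos":[-0.0452,0.0059,0],"angular":[0.003,0,-0.261],"fingers":-1}]'; python3 arc.py 183 186 189 192 195
```

```text
time_s: 5.6
tool_pos: [459.2, -4.5, 94.3]
tcp_rot: [-2.221, -2.22, 0.001]
contact_force: [-0.7, 1.3, 1.2]
finger_gap: 0.3
grasp_force: 0.7
t 5.6 at [459.2  -4.5  94.3] yaw 90.0 F [-0.7  1.3  1.2]
d [-0.0092  0.001  -0.0007] a [-0.001 -0.001 -0.053]
d [-0.0183  0.0018 -0.0007] a [-0.001 -0.001 -0.106]
d [-0.0274  0.003  -0.0007] a [-0.001 -0.001 -0.158]
d [-0.0364  0.0047 -0.0007] a [-0.001 -0.001 -0.21 ]
d [-0.0453  0.0068 -0.0007] a [-0.001 -0.001 -0.263]
```

```bash
python3 -m inch '[{"delta_pos":[-0.0092,0.001,-0.0005],"angular":[-0.001,0,-0.053],"fingers":-1},{"delta_pos":[-0.0183,0.0018,-0.0005],"angular":[-0.001,0,-0.106],"fingers":-1},{"delta_pos":[-0.0274,0.003,-0.0005],"angular":[-0.001,0,-0.158],"fingers":-1},{"delta_pos":[-0.0364,0.0047,-0.0005],"angular":[-0.001,0,-0.21],"fingers":-1},{"delta_pos":[-0.0453,0.0068,-0.0005],"angular":[-0.001,0,-0.263],"fingers":-1}]'; python3 arc.py 198 200 202 204
```

```text
time_s: 6.1
tool_pos: [464.9, -50.3, 94.4]
tcp_rot: [-1.911, -2.491, 0.002]
contact_force: [-2.8, 0.7, -0.5]
finger_gap: 0.1
grasp_force: 0.9
t 6.1 at [464.9 -50.3  94.4] yaw 105.0 F [-2.8  0.7 -0.5]
d [-0.009   0.0014 -0.0007] a [-0.002 -0.001 -0.052]
d [-0.015   0.0018 -0.0007] a [-0.002 -0.001 -0.087]
d [-0.0211  0.0025 -0.0007] a [-0.002 -0.001 -0.122]
d [-0.0272  0.0033 -0.0007] a [-0.002 -0.001 -0.157]
```

```bash
python3 -m inch '[{"delta_pos":[-0.007,0.0011,-0.0005],"angular":[-0.001,0,-0.041],"fingers":-1},{"delta_pos":[-0.013,0.0016,-0.0005],"angular":[-0.001,0,-0.076],"fingers":-1},{"delta_pos":[-0.019,0.0022,-0.0005],"angular":[-0.001,0,-0.11],"fingers":-1},{"delta_pos":[-0.0245,0.003,-0.0005],"angular":[-0.001,0,-0.142],"fingers":-1},{"delta_pos":[-0.0272,0.0033,-0.0005],"angular":[-0.001,0,-0.157],"fingers":-1}]'; cat > m.py <<'E'
from h import *
import sys
D={"top":([635,-8],186.0),"side":([635.2,-2],186.4)}
o=[]
for n,(c,pt) in D.items():
    p=snapshot(n);C=cloud(p);hsv=cv2.cvtColor(p["color"],cv2.COLOR_RGB2HSV)
    R=np.hypot(C[...,0]-c[0],C[...,1]-c[1]);ang=np.degrees(np.arctan2(C[...,1]-c[1],C[...,0]-c[0]))%360
    m=((C[...,2]>65)&(C[...,2]<112)&(R>158)&(R<185)).astype(np.uint8)
    k,l,st,ce=cv2.connectedComponentsWithStats(m)
    print(n,"posts",[(int(st[i,4]),ang[l==i].mean().round(1)) for i in range(1,k) if st[i,4]>12])
    for r in regions_of("cup",p)[:3]:
        q=C[r["region"]]; q=q[(q[:,2]>95)&(q[:,2]<120)]
        if len(q)<20 or np.hypot(*(q.mean(0)[:2]-c))>170: continue
        f_=least_squares(lambda g:np.hypot(q[:,0]-g[0],q[:,1]-g[1])-30,q.mean(0)[:2],loss="soft_l1",f_scale=2).x
        print(" cup",round(r["p"],2),len(q),f_.round(1),"r",np.hypot(*(f_-c)).round(1),"ang",np.degrees(np.arctan2(*(f_-c)[::-1])).round(2)%360,"ptr",pt)
    o.append(cv2.resize(p["color"][150:330,230:430],(400,360)))
cv2.imwrite("pics/"+sys.argv[1],np.hstack(o)[:,:,::-1])
E
python3 m.py e.png; python3 arc.py 206 208 210 211 212
```

```text
time_s: 6.6
tool_pos: [475.7, -75.9, 94.8]
tcp_rot: [-1.713, -2.633, -0.0]
contact_force: [-1.3, 0.8, 0.7]
finger_gap: 0.1
grasp_force: 0.5
top posts [(33, np.float64(29.1)), (31, np.float64(328.9)), (29, np.float64(268.7)), (28, np.float64(89.2)), (26, np.float64(149.2))]
 cup 0.68 118 [537.8  -5. ] r 97.2 ang 178.24 ptr 186.0
side posts [(43, np.float64(269.0)), (54, np.float64(329.0)), (92, np.float64(203.0)), (61, np.float64(29.1)), (65, np.float64(148.9)), (69, np.float64(89.2))]
 cup 0.71 246 [537.9  -2.1] r 97.3 ang 180.06 ptr 186.4
t 6.8 at [475.8 -75.5  94.6] yaw 113.9 F [-0.4 -0.1  0.5]
d [-0.006  -0.0005 -0.0004] a [ 0.    -0.001 -0.037]
d [-0.0121 -0.0002 -0.0004] a [ 0.    -0.001 -0.072]
d [-0.0182  0.0003 -0.0004] a [ 0.    -0.001 -0.107]
d [-0.0213  0.0007 -0.0004] a [ 0.    -0.001 -0.124]
d [-0.0243  0.0011 -0.0004] a [ 0.    -0.001 -0.141]
```

View pics/e.png

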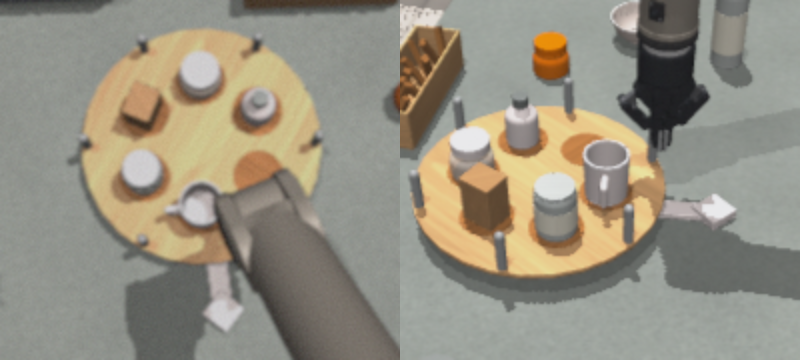

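```bash
python3 -m inch '[{"delta_pos":[-0.006,-0.0005,0],"angular":[0,0,-0.037],"fingers":-1},{"delta_pos":[-0.0121,-0.0002,0],"angular":[0,0,-0.072],"fingers":-1},{"delta_pos":[-0.0152,0,0],"angular":[0,0,-0.09],"fingers":-1},{"delta_pos":[-0.0182,0.0003,0],"angular":[0,0,-0.107],"fingers":-1},{"delta_pos":[-0.0182,0.0003,0],"angular":[0,0,-0.107],"fingers":-1}]'; python3 m.py f.png; python3 arc.py 210 211 212
```

```text
time_s: 7.3
tool_pos: [483.1, -92.4, 94.3]
tcp_rot: [-1.569, -2.721, -0.0]
contact_force: [0.9, 0.3, -0.1]
finger_gap: 0.2
grasp_force: 0.0
top posts [(30, np.float64(335.0)), (34, np.float64(35.0)), (31, np.float64(274.8)), (30, np.float64(95.0)), (23, np.float64(155.2))]
 cup 0.7 122 [537.9 -15.6] r 97.4 ang 184.48 ptr 186.0
 cup 0.56 100 [712.  -90.2] r 112.6 ang 313.12 ptr 186.0
side posts [(54, np.float64(275.0)), (54, np.float64(334.8)), (98, np.float64(209.2)), (63, np.float64(35.0)), (62, np.float64(154.7)), (67, np.float64(94.9))]
 cup 0.66 261 [538.5 -12. ] r 97.3 ang 185.93 ptr 186.4
 cup 0.22 104 [ 699.  -104.4] r 120.6 ang 301.92 ptr 186.4
t 7.5 at [482.8 -92.1  94.2] yaw 120.1 F [-0.3  0.4  0.7]
d [-0.0002  0.0007 -0.0008] a [-0.001 -0.001  0.001]
d [-0.0033  0.0007 -0.0008] a [-0.001 -0.001 -0.016]
d [-0.0063  0.0008 -0.0008] a [-0.001 -0.001 -0.034]
```

```bash
python3 -m inch '[{"delta_pos":[-0.001,0,0],"angular":[0,0,-0.006],"fingers":-1},{"delta_pos":[-0.002,0,0],"angular":[0,0,-0.012],"fingers":-1},{"delta_pos":[-0.003,0,0],"angular":[0,0,-0.018],"fingers":-1},{"delta_pos":[-0.0035,0,0],"angular":[0,0,-0.02],"fingers":-1},{"delta_pos":[-0.0035,0,0],"angular":[0,0,-0.02],"fingers":-1}]' && python3 -m inch '[{"delta_pos":[0.002,0,0],"angular":[0,0,0],"fingers":-1},{"delta_pos":[0.008,0,0],"angular":[0,0,0],"fingers":-1},{"delta_pos":[0.01,0.005,-0.03],"angular":[0,0,0],"fingers":-1},{"delta_pos":[0.01,0.005,-0.07],"angular":[0,0,0],"fingers":-1},{"delta_pos":[0.01,0.005,-0.11],"angular":[0,0,0],"fingers":-1}]'; python3 to.py 430,-250,210,60
```

```text
time_s: 8.0
tool_pos: [484.6, -95.3, 94.2]
tcp_rot: [-1.541, -2.736, -0.0]
contact_force: [-1.2, -0.0, -0.3]
finger_gap: 0.1
grasp_force: 0.4
time_s: 8.5
tool_pos: [483.2, -83.4, 205.2]
tcp_rot: [-1.539, -2.736, -0.0]
contact_force: [0.9, -0.6, -0.5]
finger_gap: -0.2
grasp_force: 0.0
t 8.5 at [483.2 -83.4 205.2] yaw 121.3 F [ 0.9 -0.6 -0.5]
d [-0.1147 -0.132  -0.005 ] a [-0.002 -0.002  1.07 ]
```

```bash
python3 -m inch '[{"delta_pos":[-0.023,-0.026,-0.01],"angular":[0,0,0],"fingers":-1},{"delta_pos":[-0.046,-0.053,-0.02],"angular":[0,0,0],"fingers":-1},{"delta_pos":[-0.069,-0.079,-0.03],"angular":[0,0,0],"fingers":-1},{"delta_pos":[-0.092,-0.106,-0.04],"angular":[0,0,0],"fingers":-1},{"delta_pos":[-0.115,-0.132,-0.05],"angular":[0,0,0],"fingers":-1}]'; python3 m.py g.png
python3 - <<'E'
from h import *
for n,c in(("top",[635,-8]),("side",[635.2,-2])):
    p=snapshot(n);C=cloud(p);hsv=cv2.cvtColor(p["color"],cv2.COLOR_RGB2HSV);R=np.hypot(C[...,0]-c[0],C[...,1]-c[1])
    m=((hsv[...,1]<45)&(hsv[...,2]>130)&(R>205)&(R<295)&(C[...,2]>2)&(C[...,2]<30)&(C[...,0]<500)&(abs(C[...,1]+30)<50))
    k,l,st,ce=cv2.connectedComponentsWithStats(m.astype(np.uint8));i=1+st[1:,4].argmax();q=C[l==i]
    for g in(q,q[np.hypot(*(q[:,:2]-c).T)>218]): print(n,len(g),g.mean(0).round(1),np.degrees(np.arctan2(*(g.mean(0)[:2]-c)[::-1]))%360)
E
```

```text
time_s: 9.0
tool_pos: [429.8, -251.9, 254.6]
tcp_rot: [-1.541, -2.737, 0.0]
contact_force: [0.5, -0.6, -1.1]
finger_gap: 0.0
grasp_force: 0.0
top posts [(29, np.float64(335.9)), (32, np.float64(35.9)), (32, np.float64(275.7)), (29, np.float64(96.0)), (25, np.float64(215.7)), (25, np.float64(156.1))]
 cup 0.95 136 [538.4 -17.2] r 97.1 ang 185.42 ptr 186.0
side posts [(54, np.float64(275.9)), (54, np.float64(335.8)), (55, np.float64(215.8)), (62, np.float64(36.0)), (67, np.float64(155.8)), (69, np.float64(95.8))]
 cup 0.83 243 [538.8 -13.8] r 97.1 ang 187.0 ptr 186.4
 cup 0.48 129 [645.3  38.4] r 41.6 ang 75.97 ptr 186.4
top 347 [396.  -31.7  13.2] 185.67433127155036
top 302 [391.7 -31.8  13.6] 185.57954239273687
side 280 [395.6 -28.5  13.6] 186.30281602422392
side 236 [390.1 -29.   14.4] 186.28461168482187
```

View pics/g.png

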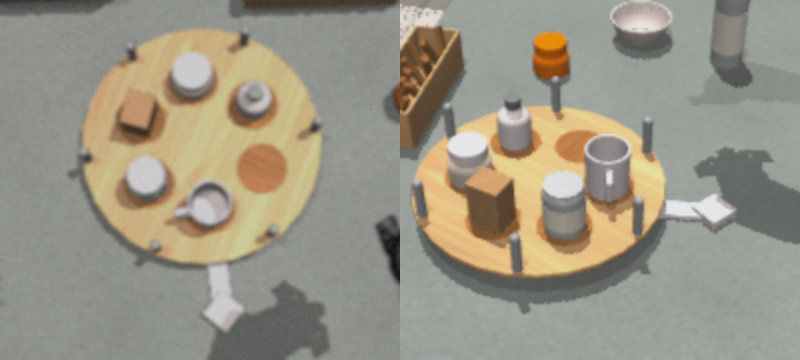

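The mug is in line with the pointer to within about half a degree, nothing else has moved, and the arm is clear.

```bash
python3 -c "
from cell import manip
print(manip.finish_job())"
```

```text
the job is handed in; nothing more can be done
None
```

I pushed the carousel round by one of its posts until the measuring cup stood at the front, in line with the pointer to within about half a degree by the cameras. I then moved the arm clear and handed the job in after about 9 s on the robot's clock; no verdict came back.

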